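# Load the cheese slicer and latch its guard

### The arm

A 6-joint arm with a two-finger parallel gripper is mounted at the origin on the work surface. World frame = base frame: x ahead of the robot, y to its left, z up, the work surface at z = 0. Lengths are in m, angles in rad, forces in N, time in s.
With the tool pointing down it reaches from about 0.275 to 0.975 m from the base axis. Payload 8.4 kg.
Tool frame: the origin (TCP) lies on the centre line of the jaws, within the pads' length; the fingertips stand 25 mm ahead of it and the grasp point (between the pads) lies 6 mm ahead of it; z points along the fingers, y is the direction in which the jaws open and shut (so a half turn about z gives the same grasp; the last joint's range is limited). The gripper opens to 92 mm and grips with 3 to 60 N. Pads are 20 mm wide; open, the fingers measure 128 mm over their backs; the gripper's body (75 mm by 189 mm) begins 69 mm behind the grasp point.
Start: joints at [1.218, 0.353, 1.633, -0, 1.155, -0.002], TCP at [0.215, 0.587, 0.24] pointing down, gripper open.
Joint ranges: [-2.63, 2.63], [-0.92, 2.1], [0.06, 2.66], [-1.3, 4.44], [0, 2.69], [-3.02, 3.02]. Speed limits (rad/s): [2.22, 2.22, 2.79, 3.14, 3.14, 3.14].

### API

Orientations are given as a unit quaternion [w, x, y, z].
In Python, from cell import telemetry, viewer, ticket, nets gives the robot as it stands. The module is installed in compiled form; this text tells all that it offers.
- The arm moves only by the tool play_rows, never from a script. Its argument "plan" is a list of rows, each a list of 7 numbers: the finger opening in m, from 0 to 0.0919, then the shift along the tool's x, y, z in m, then the turn, a rotation vector about the tool's x, y, z in rad. In form: [[grip, dx, dy, dz, ax, ay, az], ...]. A call has 1 to 10 rows; each row is the pose to reach, as a shift and turn from the pose commanded when the call began, along the tool's axes at that moment; what a row does not reach only later rows make up. A row lasts 1/10 s, in which the tool goes at most 50 mm and 8.59 degrees, less where a joint would pass 70% of its speed; a pose out of reach is approached as far as the arm can. A call with a gripper value outside its range is refused whole. The fingers move at their own pace and stop on an object; "newtons" is the grip in N (left out, the last holds). Time passes only in rows, so rows that repeat a pose let the fingers close. It gives the time, the measured TCP pose, the force and the opening at its end, in the units of the state.
- telemetry.get_state(): the state, without advancing time (a new reading comes with each control period).
- viewer.get_image(name): name is "scene" or "top" or "wrist"; returns a dict with "image" (480x640x3 uint8, red, green, blue), "fx", "fy", "cx", "cy" (pixels), "T" (4x4, takes a point from camera to world coordinates); the wrist camera has in their place "mount" (4x4, takes a point from camera to tool coordinates, whose origin is the TCP and whose axes are the flange's). Camera axes: x right, y up, looking along -z (the intrinsics and any distortion apply to the point x, -y, -z); pixel columns grow to the right and rows downward; lengths in m; the calibration is good to about 2 mm. The wrist camera is an equidistant fisheye: a pixel r from the principal point sees the ray r / f radians off the axis. A picture is of the moment at which its call begins: read the wrist's pose just before it. There is no depth.
- ticket.hand_in(): hands the job in, once; it reports no verdict.
Trained networks look in the newest picture that a camera, given by its name, has taken for a name from the list of things; names that differ only in an ending like _2 or _b are one class to them, and where a whole thing is asked for, a point or a joint stands for the part that bears it (a point fixed in the world has none). Each returns a list of dicts, best first, with "p" (0 to 1); they miss things now and then, are a little off and sometimes report something else, mostly with a low value. They report only what shows in the picture. A call takes as long as a camera call. They do not tell look-alikes from the thing itself.
- nets.cut_out(camera, label): "mask" (480x640 bool, what is visible of it) and "box" ([centre column, centre row, width, height] in pixels, round what is visible of it).
- nets.mark_of(camera, label): "centre" ([column, row] in pixels: a listed point, or the origin of a listed thing).
The state is a dict: "time": time; "joints": joint angles; "joint_velocities": joint speeds; "effort": joint torques, N m; "ee_pos": TCP position; "tcp_rot": TCP orientation; "wrist_force": force on the tool from outside, world axes, zero at the start; "torque": the same for the moment, N m; "grip_width": finger opening in m.
Only numpy, scipy, OpenCV 4.12 (cv2) and the standard library are available. Lean on these libraries where they do the work, as an engineer would, in place of code of your own. Each camera call takes 0.05 s, during which the arm holds its last target.

### The job

Load the slicer: lay the loose rectangular bar of cheese from the cutting board flat in the slicer's channel, lengthwise between the blade head and the feed pusher. Then slide the clear guard over it, all the way shut until its spring latch clicks and holds it; ease it home slowly, firm but gentle, without ramming it against its end stop. Let go, and leave the other things on the bench where they are.

Things in the scene. Friction and masses are not known exactly. Their poses are not given: they have to be found in the camera images.
- slicer: Stainless tabletop cheese slicer, fixed on the bench, 240 x 535 mm. Origin on the bench under the channel's centre line, 120 mm from the blade head's face; z up, y along the channel away from the head (towards the parked guard), x across, to the far side. Bed top z = 85 mm. Its body spans y -300 to +235, x -120 to +120. Guide rails along y at x = -83 and +83, tops at z = 105.
- load_place (a point): Centre of the place for the cheese, on the bed's surface (slicer frame y = -47.5 mm, z = 85 mm). The channel is open above; two low fences 10 mm high, 6 mm thick, run along the slicer's y, 62 mm apart inside (31 mm either side of this point). Lengthwise the free place is 145 mm: from the blade head's face (72.5 mm to -y) to the white feed pusher plate (72.5 mm to +y, 52 mm high).
- head_face (a point): Top edge of the blade head's face, on the channel's centre line (slicer frame y = -120 mm, z = 157 mm). First a nose 150 mm wide, 45 mm long, over which the guard telescopes; behind it, from y = -165 to -300, the head, 170 mm wide, top at z = 175; on it, from y = -195, the motor housing up to z = 275 mm.
- cheese_bar: The loose rectangular bar of cheese to load, 85 mm long (its own x), 50 mm wide (y), 55 mm high (z), about 250 g, thin brown rind on one end face; origin at the centre of its underside. Starts lying flat on the cutting board. Either end may face the blade.
- board: Fixed wooden cutting board, 240 (x) x 300 (y) x 20 mm thick; origin at the centre of its underside.
- guard_handle (a point): Centre of the arch handle's bar on top of the guard: a level steel rod 14 mm thick along the slicer's x, 86 mm clear between its two posts, axis at z = 212 mm, 45 mm above the guard's top plate (z = 167 mm). In the slicer's frame its x is 0 and its y is 12 mm + joint guard. Push it towards the slicer's -y to shut the guard.
- guard_edge (a point): Middle of the top of the guard's leading edge, 142 mm ahead (-y) of the handle bar. The guard is a clear tunnel hood with steel edges, 170 mm wide, 172 mm long, open at both ends, on rails; inside 160 mm wide, its roof 78 mm above the bed, so it passes over the loaded cheese. At its far side (x = +95, z = 131 mm) a latch tongue reaches 40 mm ahead of this edge.
- guard (a joint): Guard opening, m; to 0.150, growing to the slicer's +y; rails resist with 2.5 N. The catch is clamped on a slotted rail: it latches anywhere from -0.015 to +0.015, found only by feel. Push: from 28 mm before, 8 to 11 N as the bolt is lifted, then 6 N, rising on a buffer to 14 N at the click; 1.5 mm on, at 16 N, a hard stop. Push slowly (10 to 20 mm/s) to about 20 N; over 28 N rams the stop.
- latch (a joint): Lift of the square spring bolt with the black knob, in the catch block on the blade head's far side, m: 0 = down (also while the guard is open); rises to 0.008 while the tooth on the guard's tongue passes under it and falls back to 0 with a click when the guard is latched. A guard let go before the click is not held.
- cheese_wedge: Bystander: a loose wedge of cheese on the board (triangular from above, 140 mm long, 67 mm wide at the rind, 70 mm high); origin under it, 85 mm from the point.
- honey_jar: Bystander: round amber glass jar, 68 mm across, 85 mm high; origin at the centre of its underside.
- label_roll: Bystander: roll of paper labels standing on its flat side, 90 mm across, 50 mm high; origin at the centre of its underside.
- buffer (a joint): How far the guard's tongue presses in the rubber buffer beside the hard stop of the catch, m: 0 while the guard is open or only lifting the bolt; about 0.006 when latched (it then pushes the guard back against the bolt), 0.0075 at the hard stop; 2 N per mm.
Things that resemble listed ones, but are neither listed nor needed, are in the scene too. Leave any pink or turquoise look-alike of the cheese_bar alone.

How it is judged:
By the outcome, as a careful person would: the job done as asked, in the order asked, and still so for the second after the job is handed in, with the robot touching nothing.
It also fails if it takes over 61 s, if anything falls off the work surface, if the arm or the gripper's body presses on something with over 40 N, if the wrist force passes 120 N, or if a joint passes its speed limit or range.

## Working session

There is one attempt and no reset: what is moved stays moved. The work goes in short steps, Python scripts to look and compute and a tool call to move; the robot and the scene stay as the last step left them, time stands still between calls to the robot, and variables do not carry over. Pictures are saved under pics/ and viewed, and the job is handed in when it is done.

Besides the shell and the picture viewer there is one more tool, called after "Emit:" as name(argument=value, ...), one argument or row to a line, values as JSON. play_rows: Moves the arm, as the interface text tells. Its arguments: {"type":"object","properties":{"plan":{"type":"array"},"newtons":{"type":"number"}},"required":["plan"]}

```bash
ls; mkdir -p pics
cat > h.py <<'E'
import numpy as np, cv2
from cell import telemetry, viewer, ticket, nets
from scipy.spatial.transform import Rotation as R
def pose():
    s=telemetry.get_state(); q=s['tcp_rot']; T=np.eye(4)
    T[:3,:3]=R.from_quat([q[1],q[2],q[3],q[0]]).as_matrix(); T[:3,3]=s['ee_pos']; return T
def grab(name,save=None):
    P=pose(); d=viewer.get_image(name)
    d['T']=np.array(d['T']) if 'T' in d else P@np.array(d['mount'])
    d['fish']=name=='wrist'
    if save: cv2.imwrite('pics/'+save,cv2.cvtColor(d['image'],cv2.COLOR_RGB2BGR))
    return d
def ray(d,px):
    u=(px[0]-d['cx'])/d['fx']; v=(px[1]-d['cy'])/d['fy']
    if d['fish']:
        t=np.hypot(u,v); s=np.sin(t)/t if t>1e-9 else 1; r=np.array([u*s,-v*s,-np.cos(t)])
    else: r=np.array([u,-v,-1.])
    r=d['T'][:3,:3]@r; return d['T'][:3,3],r/np.linalg.norm(r)
def atz(d,px,z):
    o,r=ray(d,px); return o+r*(z-o[2])/r[2]
def tri(a,pa,b,pb):
    o1,r1=ray(a,pa);o2,r2=ray(b,pb)
    A=np.stack([r1,-r2],1); t=np.linalg.lstsq(A,o2-o1,rcond=None)[0]
    p,q=o1+r1*t[0],o2+r2*t[1]; return (p+q)/2,np.linalg.norm(p-q)
def proj(d,X):
    p=np.linalg.inv(d['T'])@np.append(X,1); x,y,z=p[0],-p[1],-p[2]
    if d['fish']:
        r=np.hypot(x,y);t=np.arctan2(r,z);k=t/r if r>1e-9 else 1; return np.array([d['cx']+d['fx']*x*k,d['cy']+d['fy']*y*k])
    return np.array([d['cx']+d['fx']*x/z,d['cy']+d['fy']*y/z])
E
python3 - <<'E'
from h import *
s=telemetry.get_state();print(s)
D={}
for n in ['scene','top','wrist']:
    d=D[n]=grab(n,n+'0.png');print(n,d['fx'],d['cx'],d['cy'],d.keys(),d['T'].round(3).tolist())
    for l in ['cheese_bar','load_place','head_face','guard_handle','guard_edge','slicer','board','latch','cheese_wedge','honey_jar','label_roll']:
        try: m=[(np.round(x['centre']).tolist(),round(x['p'],2)) for x in nets.mark_of(n,l)]
        except Exception as e: m=str(e)
        print(' ',l,m)
E
```

```text
pics
{'time': 0.0, 'joints': array([ 1.21758058e+00,  3.53618961e-01,  1.63413028e+00,  1.28999391e-05,
        1.15518298e+00, -2.40708267e-03]), 'joint_velocities': array([ 1.16460810e-03, -1.19796978e-04, -5.28959611e-04, -5.01450068e-05,
       -5.02915744e-04, -7.01654695e-04]), 'effort': array([-1.63540513e-03, -5.93839359e+01, -3.34206390e+01,  6.99030957e-02,
        2.33559182e-02, -9.30755232e-05]), 'ee_pos': array([0.21462886, 0.5865073 , 0.23888354]), 'tcp_rot': array([-1.24275021e-04,  1.74508810e-01,  9.84655385e-01, -6.58181534e-04]), 'wrist_force': array([-0.22511889,  0.06086061,  0.17107627]), 'torque': array([-0.00900856,  0.03693294, -0.0064117 ]), 'grip_width': 0.09178005358471997}
scene 433.6041627478458 312.80292461416906 231.61256943392664 dict_keys(['image', 'fx', 'fy', 'cx', 'cy', 'T', 'fish']) [[-0.144, -0.948, 0.284, 0.747], [0.989, -0.136, 0.049, 0.165], [-0.008, 0.288, 0.958, 0.96], [0.0, 0.0, 0.0, 1.0]]
  cheese_bar [([394.0, 154.0], 0.97), ([411.0, 250.0], 0.92), ([303.0, 358.0], 0.79)]
  load_place [([169.0, 244.0], 0.79)]
  head_face [([122.0, 234.0]
[... 1073 characters left out ...]
oney_jar, label_roll, load_place, slicer
  cheese_wedge [([186.0, 249.0], 0.9)]
  honey_jar [([191.0, 178.0], 0.86), ([412.0, 205.0], 0.58)]
  label_roll [([253.0, 175.0], 0.95)]
wrist 371.64829954431775 319.6848818407552 238.4750473789833 dict_keys(['image', 'fx', 'fy', 'cx', 'cy', 'mount', 'T', 'fish']) [[0.344, -0.911, -0.227, 0.15], [0.939, 0.334, 0.083, 0.61], [0.0, -0.242, 0.97, 0.386], [0.0, 0.0, 0.0, 1.0]]
  cheese_bar []
  load_place []
  head_face []
  guard_handle []
  guard_edge []
  slicer []
  board []
  latch it knows: board, cheese_bar, cheese_wedge, guard_edge, guard_handle, head_face, honey_jar, label_roll, load_place, slicer
  cheese_wedge []
  honey_jar []
  label_roll []
```

View pics/scene0.png

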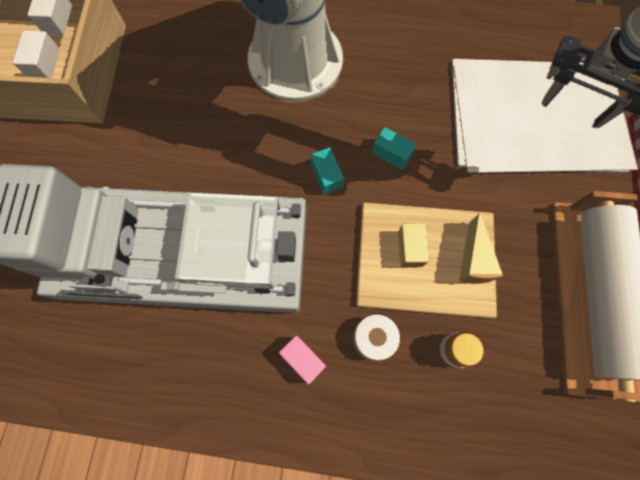

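View pics/top0.png

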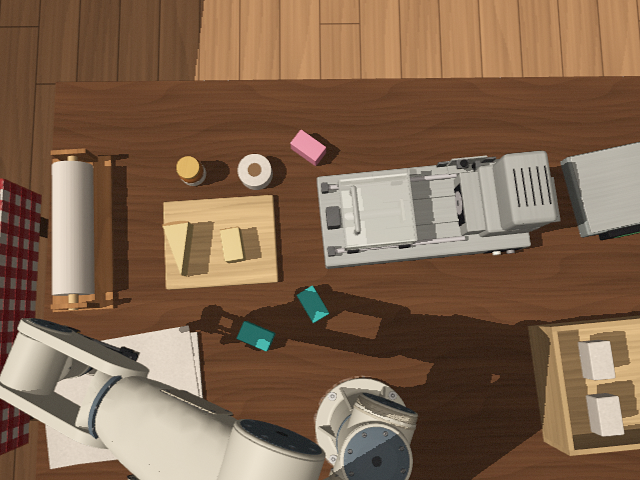

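View pics/wrist0.png

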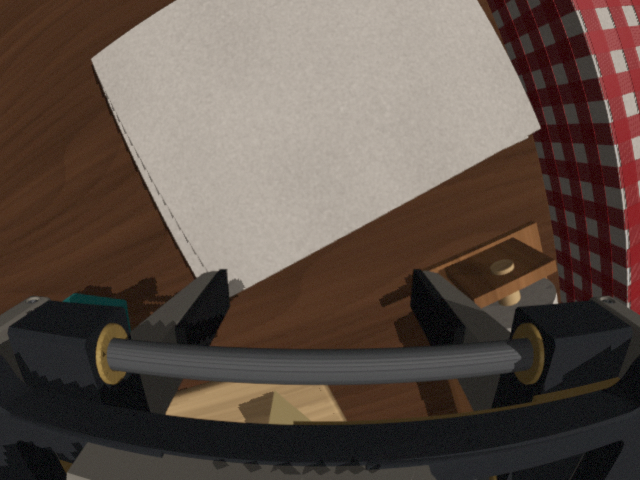

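The yellow bar on the board is the target, at scene (414,245) and top (232,245). The pink and teal blocks are look-alikes. I'll triangulate next.

Run:
```python
from h import *
s=grab('scene');t=grab('top')
def mk(n,l,near):
    L=nets.mark_of(n,l); c=[np.array(x['centre']) for x in L]; return min(c,key=lambda p:np.linalg.norm(p-near))
near={'cheese_bar':((411,250),(234,248)),'load_place':((169,244),(427,211)),'head_face':((122,234),(465,200)),'guard_handle':((254,230),(354,206)),'guard_edge':((182,233),(411,207)),'board':((424,256),(222,246)),'label_roll':((376,340),(253,175)),'honey_jar':((454,348),(191,178)),'cheese_wedge':((469,260),(186,249))}
for z,(l,(a,b)) in zip(near,near.items()):
    pa=mk('scene',l,a);pb=mk('top',l,b); p,e=tri(s,pa,t,pb); print(l,p.round(4),'gap',round(e,4))
for n,d,a in (('scene',s,(411,250)),('top',t,(234,248))):
    m=[x for x in nets.cut_out(n,'cheese_bar')]
    x=min(m,key=lambda x:np.hypot(x['box'][0]-a[0],x['box'][1]-a[1])); print(n,x['box'],x['p'],cv2.minAreaRect(np.argwhere(x['mask'])[:,::-1].astype(np.float32)))
for n,d,(x0,x1,y0,y1) in (('scene',s,(355,510,195,320)),('top',t,(155,285,185,295))):
    im=cv2.cvtColor(d['image'],cv2.COLOR_RGB2BGR); c=cv2.resize(im[y0:y1,x0:x1],None,fx=5,fy=5,interpolation=cv2.INTER_CUBIC); cv2.imwrite(f'pics/{n}_board.png',c)
for n,d,(x0,x1,y0,y1) in (('scene',s,(80,320,170,320)),('top',t,(310,540,140,280))):
    im=cv2.cvtColor(d['image'],cv2.COLOR_RGB2BGR); c=cv2.resize(im[y0:y1,x0:x1],None,fx=3.3,fy=3.3,interpolation=cv2.INTER_CUBIC); cv2.imwrite(f'pics/{n}_sl.png',c)
```

```text
cheese_bar [0.4736 0.3357 0.012 ] gap 0.003
load_place [ 0.5566 -0.1606  0.1269] gap 0.0039
head_face [ 0.5639 -0.2594  0.1412] gap 0.0113
guard_handle [0.5425 0.0219 0.2278] gap 0.0009
guard_edge [ 0.5551 -0.1144  0.1847] gap 0.0023Traceback (most recent call last):
  File "<stdin>", line 7, in <module>
  File "<stdin>", line 4, in mk
ValueError: min() iterable argument is empty
```

Run:
```python
from h import *
import pickle
s=grab('scene');t=grab('top')
pickle.dump((s,t),open('st.pkl','wb'))
for n,d,a in (('scene',s,(411,250)),('top',t,(234,248))):
    m=[x for x in nets.cut_out(n,'cheese_bar')]
    x=min(m,key=lambda x:np.hypot(x['box'][0]-a[0],x['box'][1]-a[1])); print(n,x['box'],x['p'],cv2.minAreaRect(np.argwhere(x['mask'])[:,::-1].astype(np.float32)))
for n,d,(x0,x1,y0,y1) in (('scene',s,(355,510,195,320)),('top',t,(155,285,185,295))):
    im=cv2.cvtColor(d['image'],cv2.COLOR_RGB2BGR); c=cv2.resize(im[y0:y1,x0:x1],None,fx=5,fy=5,interpolation=cv2.INTER_CUBIC)[:600]; cv2.imwrite(f'pics/{n}_board.png',c)
for n,d,(x0,x1,y0,y1) in (('scene',s,(80,320,170,320)),('top',t,(310,540,140,280))):
    im=cv2.cvtColor(d['image'],cv2.COLOR_RGB2BGR); c=cv2.resize(im[y0:y1,x0:x1],None,fx=3.3,fy=3.3,interpolation=cv2.INTER_CUBIC); cv2.imwrite(f'pics/{n}_sl.png',c)
print(telemetry.get_state()['time'])
```

```text
scene [413.6, 245.0, 28.1, 37.6] 0.68 ((412.5, 244.5), (43.0, 29.0), 90.0)
top [234.4, 245.6, 27.2, 35.2] 0.72 ((232.80799865722656, 244.4440155029297), (35.15099334716797, 21.82402801513672), 79.69515228271484)
2.5
```

View pics/scene_board.png

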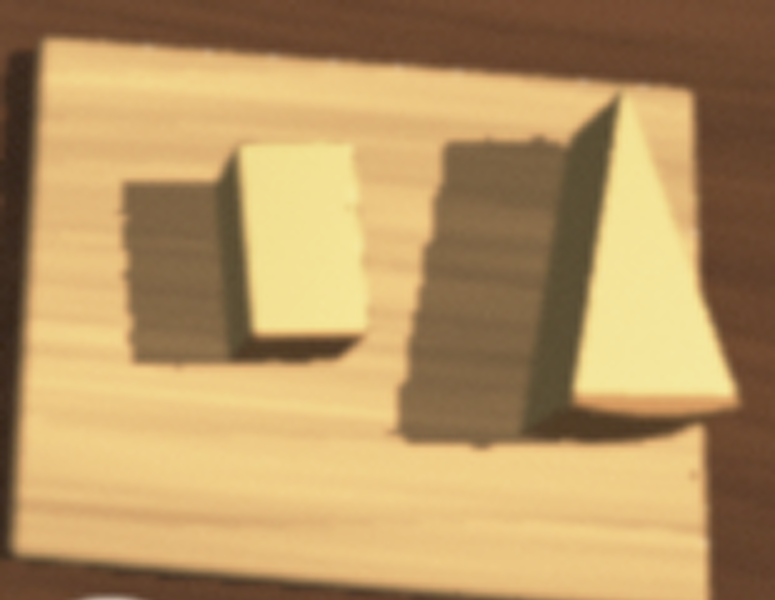

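View pics/top_board.png

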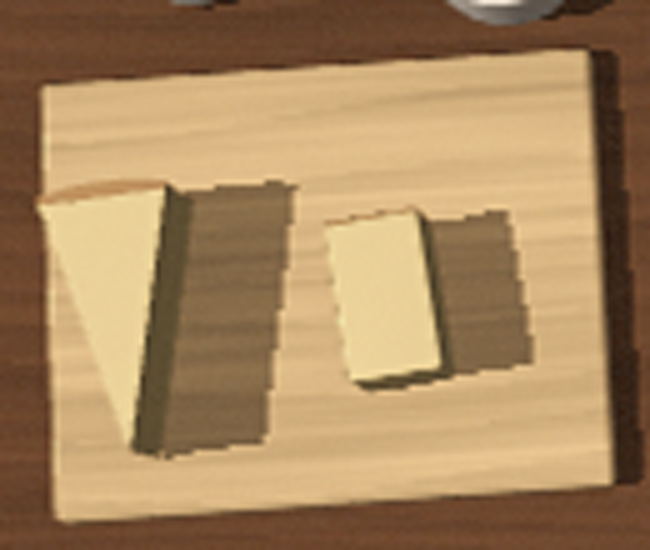

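View pics/scene_sl.png

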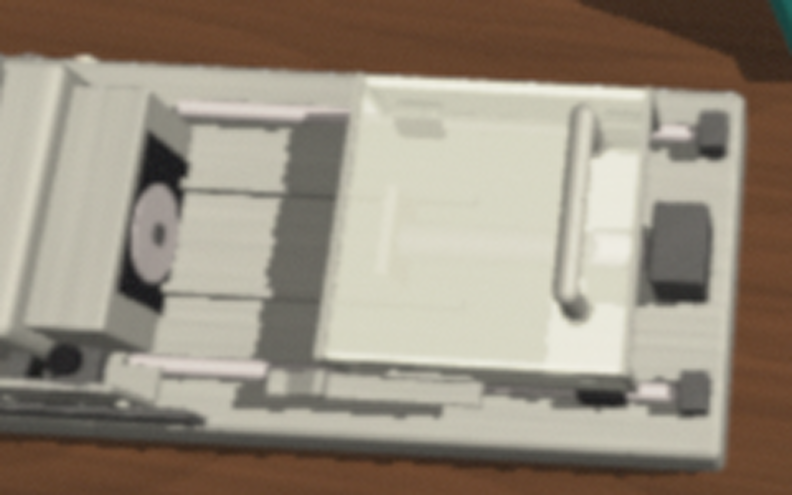

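View pics/top_sl.png

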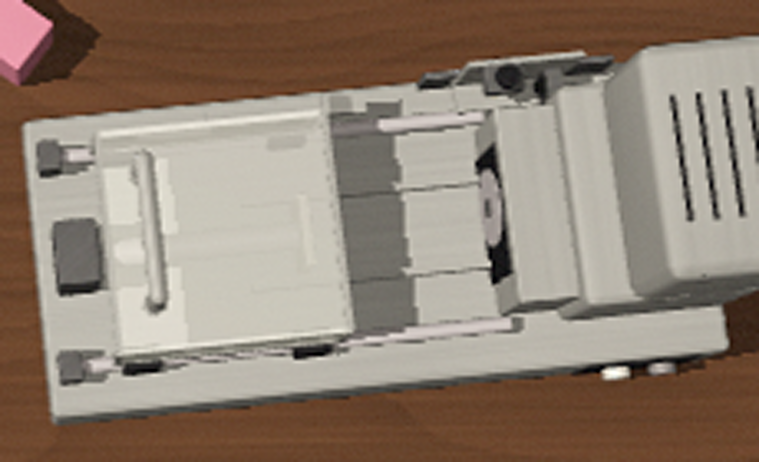

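Run:
```python
from h import *
import pickle
s,t=pickle.load(open('st.pkl','rb'))
S=lambda p:(p[0]/5+355,p[1]/5+195); T=lambda p:(p[0]/5+155,p[1]/5+185)
# corresponding corners: scene TL ~ near robot,+? ; 
sc=[(240,145),(352,145),(367,332),(253,335)]
tp=[(440,372),(355,383),(330,225),(417,210)]
for a,b in zip(sc,tp):
    p,e=tri(s,S(a),t,T(b)); print('bar',p.round(4),round(e,4),atz(s,S(a),.075).round(4),atz(t,T(b),.075).round(4))
S=lambda p:(p[0]/3.3+80,p[1]/3.3+170); T=lambda p:(p[0]/3.3+310,p[1]/3.3+140)
for n,a,b,z in [('bar near',(581,112),(155,303),.212),('bar far',(571,303),(145,156),.212),('edge near',(361,80),(350,328),.167),('edge far',(320,357),(330,117),.167),
   ('hub',(159,235),(490,208),.12),('nose top near',(150,95),(513,308),.157),('nose top far',(106,328),(495,112),.157)]:
    p,e=tri(s,S(a),t,T(b)); print(n,p.round(4),round(e,4),atz(s,S(a),z).round(4),atz(t,T(b),z).round(4))
```

```text
bar [0.4367 0.3082 0.0663] 0.0016 [0.4398 0.3077 0.075 ] [0.4358 0.3063 0.075 ]
bar [0.4313 0.3534 0.0708] 0.005 [0.433 0.355 0.075] [0.4306 0.3502 0.075 ]
bar [0.5137 0.3655 0.0747] 0.0029 [0.514  0.3669 0.075 ] [0.5135 0.364  0.075 ]
bar [0.5213 0.3198 0.0724] 0.0014 [0.522  0.3201 0.075 ] [0.5208 0.3188 0.075 ]
bar near [0.4851 0.0164 0.2083] 0.0043 [0.4869 0.0151 0.212 ] [0.484  0.0187 0.212 ]
bar far [0.5934 0.0254 0.2022] 0.0048 [0.5948 0.0296 0.212 ] [0.5919 0.0237 0.212 ]
edge near [ 0.47   -0.1279  0.1671] 0.0008 [ 0.4698 -0.1276  0.167 ] [ 0.4701 -0.1283  0.167 ]
edge far [ 0.6344 -0.1206  0.1483] 0.0028 [ 0.6364 -0.1127  0.167 ] [ 0.6304 -0.1189  0.167 ]
hub [ 0.5693 -0.2484  0.1137] 0.0017 [ 0.5703 -0.2446  0.12  ] [ 0.5686 -0.2477  0.12  ]
nose top near [ 0.4885 -0.2585  0.1445] 0.0066 [ 0.4938 -0.2552  0.157 ] [ 0.485  -0.2524  0.157 ]
nose top far [ 0.636  -0.2461  0.1512] 0.0025 [ 0.6362 -0.242   0.157 ] [ 0.6353 -0.2457  0.157 ]
```

```bash
cat >> h.py <<'E'
def plan(pos,yaw_deg):
    """tool y at world angle yaw_deg, pointing down"""
    P=pose(); a=np.radians(yaw_deg); y=np.array([np.cos(a),np.sin(a),0]); z=np.array([0,0,-1.]); x=np.cross(y,z)
    G=np.stack([x,y,z],1); d=P[:3,:3].T@(np.array(pos)-P[:3,3]); r=R.from_matrix(P[:3,:3].T@G).as_rotvec()
    print('shift',d.round(4),'turn',r.round(4),'dist',np.linalg.norm(d).round(3),'deg',np.degrees(np.linalg.norm(r)).round(1))
E
python3 -c "
from h import *
plan((.476,.337,.22),98.1)"
```

```text
shift [-0.3312 -0.145   0.0196] turn [ 0.     -0.     -0.4921] dist 0.362 deg 28.2
```

Emit:
play_rows(
  plan=[
    [0.0919,-0.331,-0.145,0.02,0,0,-0.492],
    [0.0919,-0.331,-0.145,0.02,0,0,-0.492],
    [0.0919,-0.331,-0.145,0.02,0,0,-0.492],
    [0.0919,-0.331,-0.145,0.02,0,0,-0.492],
    [0.0919,-0.331,-0.145,0.02,0,0,-0.492],
    [0.0919,-0.331,-0.145,0.02,0,0,-0.492],
    [0.0919,-0.331,-0.145,0.02,0,0,-0.492],
    [0.0919,-0.331,-0.145,0.02,0,0,-0.492],
    [0.0919,-0.331,-0.145,0.02,0,0,-0.492],
    [0.0919,-0.331,-0.145,0.02,0,0,-0.492],
  ],
  newtons=15,
)

```text
time: 3.5
ee_pos: [0.4757, 0.337, 0.2196]
tcp_rot: [-0.0, -0.07, 0.998, 0.0]
wrist_force: [-0.3, -0.1, 0.2]
grip_width: 0.0921
```

Run:
```python
from h import *
import pickle
print(pose().round(4))
w=grab('wrist','w1.png'); pickle.dump(w,open('w1.pkl','wb'))
# project predicted corners
im=cv2.cvtColor(w['image'],cv2.COLOR_RGB2BGR)
for c in [(.4378,.3070),(.4318,.3526),(.5137,.3655),(.5213,.3194)]:
    p=proj(w,(*c,.075)); print(p.round(1)); cv2.circle(im,tuple(int(v) for v in p.round()),3,(0,0,255),1)
cv2.imwrite('pics/w1b.png',im)
```

```text
[[-9.902e-01 -1.396e-01 -4.000e-04  4.757e-01]
 [-1.396e-01  9.902e-01  2.000e-04  3.370e-01]
 [ 3.000e-04  3.000e-04 -1.000e+00  2.196e-01]
 [ 0.000e+00  0.000e+00  0.000e+00  1.000e+00]]
[288.  182.9]
[346.6 183.4]
[346.5 283. ]
[290.7 284.2]
```

View pics/w1b.png

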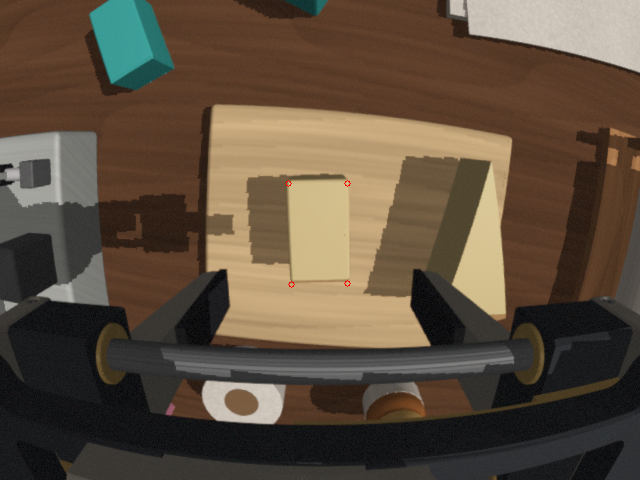

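Run:
```python
from h import *
import pickle
w=pickle.load(open('w1.pkl','rb'))
im=cv2.cvtColor(w['image'],cv2.COLOR_RGB2BGR)
cv2.imwrite('pics/w1c.png',cv2.resize(im[150:310,240:440],None,fx=3.7,fy=3.7,interpolation=cv2.INTER_CUBIC))
c=[atz(w,p,.075)[:2] for p in [(289,181),(349,179),(351,281),(292,282)]]
print(np.round(c,4),np.mean(c,0).round(4))
c=np.array(c); a=(c[2]+c[3]-c[0]-c[1])/2; b=(c[1]+c[2]-c[0]-c[3])/2
print(np.linalg.norm(a),np.degrees(np.arctan2(a[1],a[0])),np.linalg.norm(b),np.degrees(np.arctan2(b[1],b[0])))
for p in [(455,165),(433,260),(425,290)]: print(atz(w,p,.02).round(3), w['T'][:2,3].round(3))
P=pose(); 
for p in [(455,165),(433,260),(425,290)]: print('tool', (P[:3,:3].T@(atz(w,p,.02)-P[:3,3])).round(3))
```

```text
[[0.4362 0.3076]
 [0.4281 0.354 ]
 [0.5114 0.3689]
 [0.5192 0.3202]] [0.4737 0.3377]
0.08431201732103466 9.407731056864455 0.04817905169355836 99.44004439035331
[0.402 0.459 0.02 ] [0.407 0.327]
[0.499 0.456 0.02 ] [0.407 0.327]
[0.531 0.455 0.02 ] [0.407 0.327]
tool [0.056 0.131 0.2  ]
tool [-0.04   0.114  0.2  ]
tool [-0.072  0.108  0.2  ]
```

View pics/w1c.png

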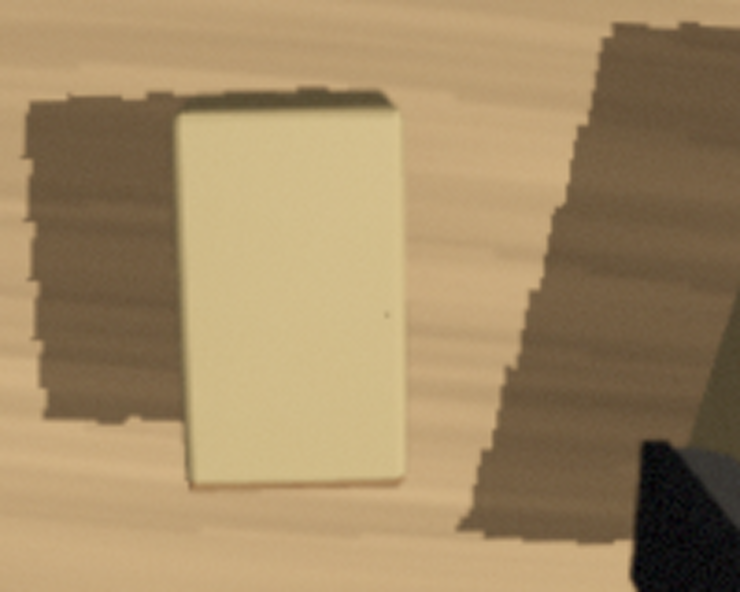

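```bash
python3 -c "
from h import *
plan((.4745,.3373,.061),98.8)"
```

```text
shift [ 0.0008 -0.0002  0.1586] turn [ 0.0003 -0.0003 -0.0124] dist 0.159 deg 0.7
```

Emit:
play_rows(
  plan=[
    [0.0919,0.001,0,0.05,0,0,-0.012],
    [0.0919,0.001,0,0.1,0,0,-0.012],
    [0.0919,0.001,0,0.135,0,0,-0.012],
    [0.0919,0.001,0,0.158,0,0,-0.012],
    [0.0919,0.001,0,0.158,0,0,-0.012],
    [0.044,0.001,0,0.158,0,0,-0.012],
    [0.044,0.001,0,0.158,0,0,-0.012],
    [0.044,0.001,0,0.158,0,0,-0.012],
    [0.044,0.001,0,0.158,0,0,-0.012],
    [0.044,0.001,0,0.158,0,0,-0.012],
  ],
  newtons=20,
)

```text
time: 4.55
ee_pos: [0.4751, 0.3371, 0.0624]
tcp_rot: [0.001, -0.076, 0.997, 0.0]
wrist_force: [-0.9, 0.2, -0.3]
grip_width: 0.0544
```

Emit:
play_rows(
  plan=[
    [0.03,0,0,0,0,0,0],
    [0.03,0,0,0,0,0,0],
    [0.03,0,0,-0.02,0,0,0],
    [0.03,0,0,-0.06,0,0,0],
    [0.03,0,0,-0.11,0,0,0],
    [0.03,0,0,-0.16,0,0,0],
    [0.03,0,0,-0.2,0,0,0],
    [0.03,0,0,-0.21,0,0,0],
  ],
  newtons=20,
)

```text
time: 5.35
ee_pos: [0.4764, 0.338, 0.2765]
tcp_rot: [0.003, -0.076, 0.997, 0.002]
wrist_force: [-0.4, -0.2, -2.3]
grip_width: 0.0495
```

Run:
```python
from h import *
import pickle
print(pose().round(4), telemetry.get_state()['wrist_force'])
w=grab('wrist','w2.png'); pickle.dump(w,open('w2.pkl','wb'))
plan((.556,-.150,.30),4.8)
plan((.556,-.180,.30),4.8)
```

```text
[[-0.9883 -0.1525  0.0058  0.4764]
 [-0.1524  0.9883  0.0042  0.338 ]
 [-0.0063  0.0032 -1.      0.2765]
 [ 0.      0.      0.      1.    ]] [-0.39772169 -0.18227357 -2.25144589]
shift [-0.0047 -0.4942 -0.0258] turn [0.0063 0.0018 1.6401] dist 0.495 deg 94.0
shift [-1.000e-04 -5.238e-01 -2.590e-02] turn [0.0063 0.0018 1.6401] dist 0.524 deg 94.0
```

View pics/w2.png

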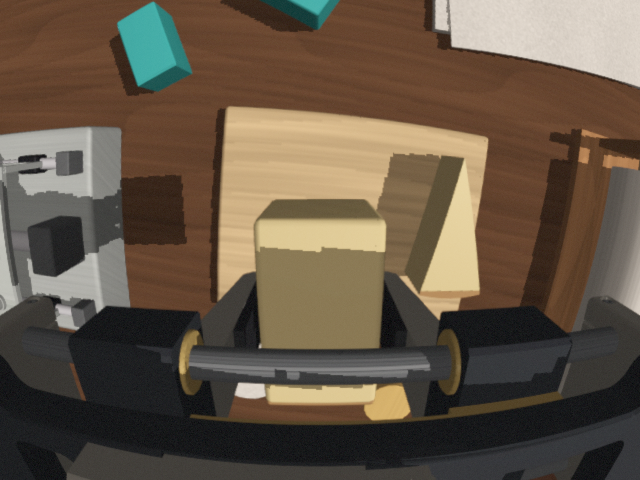

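Emit:
play_rows(
  plan=[
    [0.03,-0.005,-0.045,-0.025,0.006,0.002,0.15],
    [0.03,-0.005,-0.09,-0.025,0.006,0.002,0.3],
    [0.03,-0.005,-0.135,-0.025,0.006,0.002,0.45],
    [0.03,-0.005,-0.18,-0.025,0.006,0.002,0.6],
    [0.03,-0.005,-0.225,-0.025,0.006,0.002,0.75],
    [0.03,-0.005,-0.27,-0.025,0.006,0.002,0.9],
    [0.03,-0.005,-0.315,-0.025,0.006,0.002,1.05],
    [0.03,-0.005,-0.36,-0.025,0.006,0.002,1.2],
    [0.03,-0.005,-0.405,-0.025,0.006,0.002,1.35],
    [0.03,-0.005,-0.45,-0.025,0.006,0.002,1.5],
  ],
)

```text
time: 6.4
ee_pos: [0.5473, -0.1088, 0.294]
tcp_rot: [-0.002, 0.626, 0.78, -0.004]
wrist_force: [0.2, 0.2, -2.0]
grip_width: 0.0496
```

Run:
```python
from h import *
plan((.556,-.160,.30),4.8)
```

```text
shift [-0.0519 -0.0027 -0.0059] turn [-0.0083  0.0014  0.134 ] dist 0.052 deg 7.7
```

Emit:
play_rows(
  plan=[
    [0.03,-0.03,-0.003,-0.006,-0.005,0,0.134],
    [0.03,-0.052,-0.003,-0.006,-0.005,0,0.134],
    [0.03,-0.052,-0.003,-0.006,-0.005,0,0.134],
    [0.03,-0.052,-0.003,-0.006,-0.005,0,0.134],
  ],
)

```text
time: 6.8
ee_pos: [0.5561, -0.1583, 0.3005]
tcp_rot: [-0.001, 0.675, 0.738, -0.002]
wrist_force: [-0.2, 1.5, -0.9]
grip_width: 0.0502
```

Run:
```python
from h import *
import pickle
print(pose().round(4))
w=grab('wrist','w3.png'); pickle.dump(w,open('w3.pkl','wb'))
```

```text
[[-0.0892  0.996  -0.0031  0.5561]
 [ 0.996   0.0892 -0.0014 -0.1583]
 [-0.0011 -0.0032 -1.      0.3005]
 [ 0.      0.      0.      1.    ]]
```

View pics/w3.png

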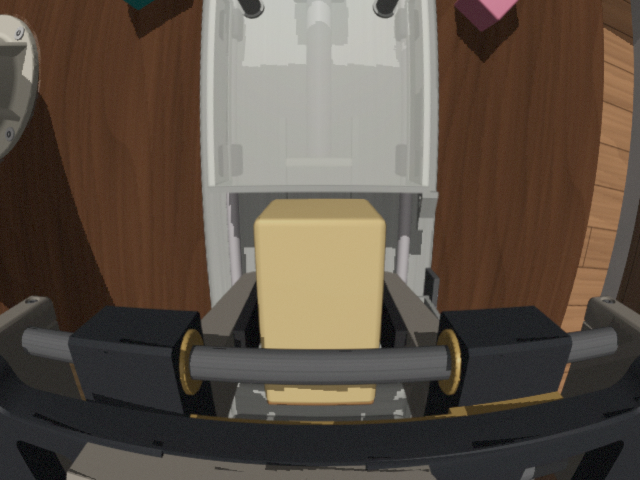

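Run:
```python
from h import *
import pickle
w=pickle.load(open('w3.pkl','rb'))
im=cv2.cvtColor(w['image'],cv2.COLOR_RGB2BGR)
cv2.imwrite('pics/w3c.png',cv2.resize(im[140:300,190:450],None,fx=3,fy=3,interpolation=cv2.INTER_CUBIC))
cv2.imwrite('pics/w3d.png',cv2.resize(im[0:150,190:450],None,fx=3,fy=3,interpolation=cv2.INTER_CUBIC))
```

```text
(no output)
```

View pics/w3c.png

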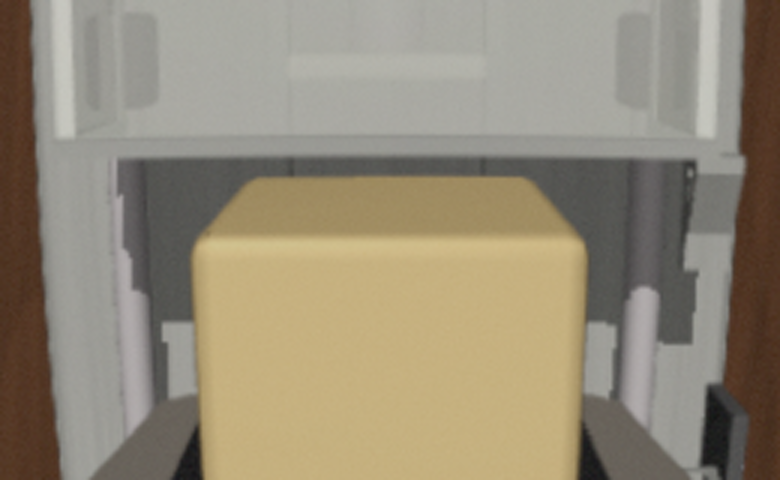

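View pics/w3d.png

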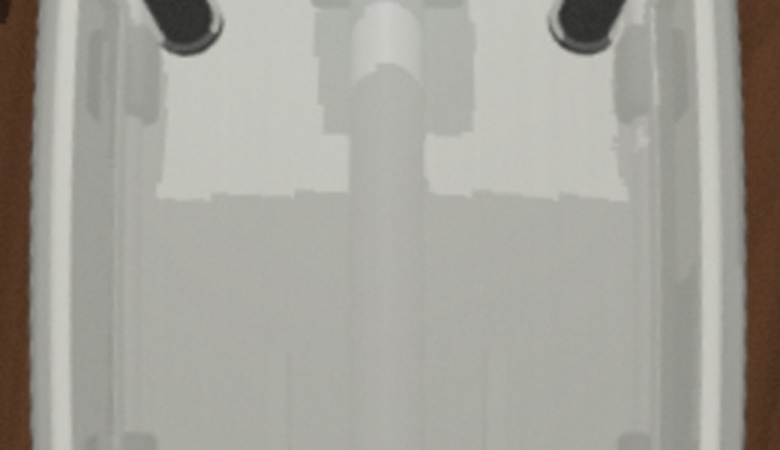

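Run:
```python
from h import *
import pickle
w=pickle.load(open('w3.pkl','rb'));P=pose()
yaw=np.degrees(np.arctan2(P[1,1],P[0,1])); print('tool yaw',yaw)
g=lambda p:(190+p[0]/3,140+p[1]/3)
def show(n,a,b,z):
    A,B=atz(w,g(a),z),atz(w,g(b),z); d=B-A; m=(A+B)/2
    print(n,'A',A.round(4),'B',B.round(4),'mid',m[:2].round(4),'w',np.linalg.norm(d).round(4),'ang',np.degrees(np.arctan2(d[1],d[0])).round(2))
show('guard front top edge',(57,137),(718,137),.167)
show('rails',(128,200),(647,200),.105)
show('rails',(136,330),(640,330),.105)
show('fences',(292,170),(482,170),.095)
show('pusher',(290,55),(485,55),.137)
show('pusher',(290,78),(485,78),.137)
h=lambda p:(190+p[0]/3,p[1]/3)
for p in [(188,35),(585,35)]: print('post base',atz(w,h(p),.167).round(4))
print([proj(w,P[:3,3]+P[:3,:3]@np.array(o)).round(1) for o in [(-.0425,0,.041),(.0425,.025,.041),(.0425,-.025,.041),(.0425,.025,-.014)]])
```

```text
tool yaw 5.162985019021475
guard front top edge A [ 0.4648 -0.1259  0.167 ] B [ 0.6351 -0.1107  0.167 ] mid [ 0.5499 -0.1183] w 0.171 ang 5.13
rails A [ 0.4704 -0.1524  0.105 ] B [ 0.6335 -0.1377  0.105 ] mid [ 0.5519 -0.1451] w 0.1638 ang 5.15
rails A [ 0.4746 -0.1949  0.105 ] B [ 0.6372 -0.1801  0.105 ] mid [ 0.5559 -0.1875] w 0.1633 ang 5.19
fences A [ 0.5211 -0.1402  0.095 ] B [ 0.5813 -0.1348  0.095 ] mid [ 0.5512 -0.1375] w 0.0605 ang 5.14
pusher A [ 0.5214 -0.1021  0.137 ] B [ 0.5751 -0.0973  0.137 ] mid [ 0.5482 -0.0997] w 0.0539 ang 5.1
pusher A [ 0.5219 -0.1085  0.137 ] B [ 0.5757 -0.1037  0.137 ] mid [ 0.5488 -0.1061] w 0.054 ang 5.11
post base [0.4873 0.0132 0.167 ]
post base [0.588  0.0219 0.167 ]
[array([322.5, 345.7]), array([371.8, 197.6]), array([273.5, 197.6]), array([391.9, 218.2])]
```

Run:
```python
from h import *
s=grab('scene','s3.png'); im=cv2.cvtColor(s['image'],cv2.COLOR_RGB2BGR)
cv2.imwrite('pics/s3c.png',cv2.resize(im[120:330,60:320],None,fx=2.8,fy=2.8,interpolation=cv2.INTER_CUBIC))
w=__import__('pickle').load(open('w3.pkl','rb')); P=pose()
from scipy.optimize import least_squares
# solve x,z in tool for edge with half width hw
for n,l,r,row in [('bottom',248,528,180),('top',196,584,240)]:
  for hw in (.023,.025):
    f=lambda q:[*(proj(w,P[:3,3]+P[:3,:3]@np.array([q[0],hw,q[1]]))-[190+r/3,140+row/3])]
    print(n,hw,least_squares(f,[.04,.02]).x.round(4))
plan((.5555,-.182,.20),5.15)
```

```text
bottom 0.023 [0.0396 0.0507]
bottom 0.025 [0.0373 0.0671]
top 0.023 [ 0.0406 -0.0089]
top 0.025 [0.0383 0.0025]
shift [-0.0242 -0.0029  0.1014] turn [-0.002   0.0015  0.0009] dist 0.104 deg 0.2
```

View pics/s3c.png

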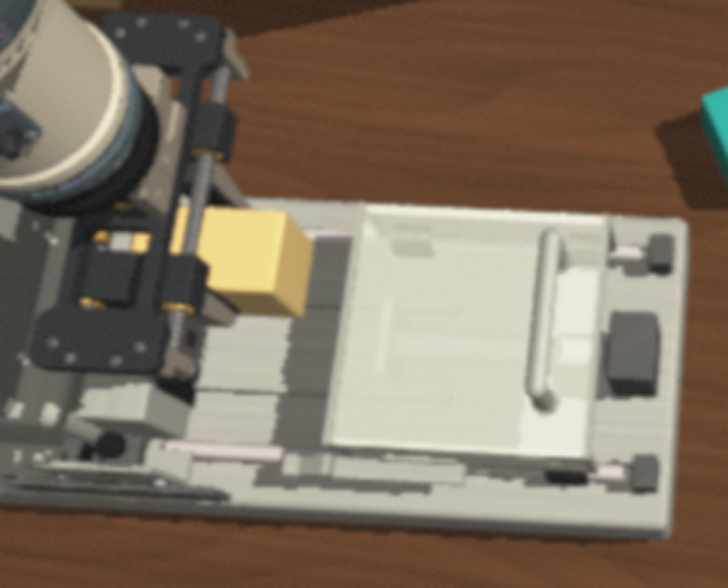

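Emit:
play_rows(
  plan=[
    [0.03,-0.024,-0.003,0.02,-0.002,0.0015,0],
    [0.03,-0.024,-0.003,0.06,-0.002,0.0015,0],
    [0.03,-0.024,-0.003,0.1,-0.002,0.0015,0],
    [0.03,-0.024,-0.003,0.13,-0.002,0.0015,0],
    [0.03,-0.024,-0.003,0.145,-0.002,0.0015,0],
    [0.03,-0.024,-0.003,0.145,-0.002,0.0015,0],
  ],
)

```text
time: 7.5
ee_pos: [0.5551, -0.1818, 0.1559]
tcp_rot: [-0.001, 0.674, 0.739, -0.0]
wrist_force: [-0.1, -0.7, -1.8]
grip_width: 0.0499
```

Run:
```python
from h import *
print(pose().round(4), telemetry.get_state()['wrist_force'])
w=grab('wrist','w4.png'); __import__('pickle').dump(w,open('w4.pkl','wb'))
plan((.5555,-.182,.140),5.15)
```

```text
[[-9.110e-02  9.958e-01 -1.500e-03  5.551e-01]
 [ 9.958e-01  9.110e-02  3.000e-04 -1.818e-01]
 [ 4.000e-04 -1.500e-03 -1.000e+00  1.559e-01]
 [ 0.000e+00  0.000e+00  0.000e+00  1.000e+00]] [-0.13363391 -0.7140045  -1.82664897]
shift [ 0.0004 -0.0007  0.0176] turn [0.0011 0.0007 0.0012] dist 0.018 deg 0.1
```

View pics/w4.png

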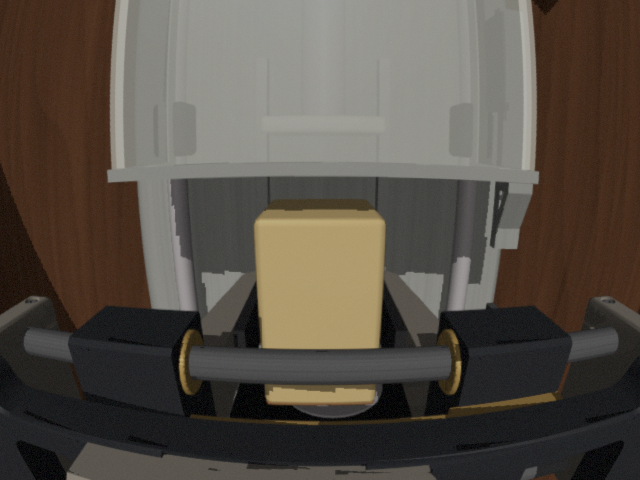

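Emit:
play_rows(
  plan=[
    [0.03,0,0.001,0.004,0,0,0],
    [0.03,0,0.001,0.008,0,0,0],
    [0.03,0,0.001,0.012,0,0,0],
    [0.03,0,0.001,0.014,0,0,0],
  ],
)

```text
time: 7.95
ee_pos: [0.5574, -0.183, 0.1439]
tcp_rot: [0.001, 0.675, 0.738, 0.0]
wrist_force: [-0.3, -0.4, -2.2]
grip_width: 0.0499
```

Emit:
play_rows(
  plan=[
    [0.03,0,0,0.003,0,0,0],
    [0.03,0,0,0.006,0,0,0],
    [0.03,0,0,0.006,0,0,0],
  ],
)

```text
time: 8.25
ee_pos: [0.5571, -0.1829, 0.1373]
tcp_rot: [0.001, 0.675, 0.738, 0.0]
wrist_force: [-0.6, 0.5, -1.1]
grip_width: 0.0501
```

Emit:
play_rows(
  plan=[
    [0.03,0,0,0.002,0,0,0],
    [0.03,0,0,0.004,0,0,0],
    [0.03,0,0,0.004,0,0,0],
  ],
)

```text
time: 8.55
ee_pos: [0.5572, -0.1829, 0.1335]
tcp_rot: [0.001, 0.675, 0.738, 0.0]
wrist_force: [1.1, -0.8, -1.8]
grip_width: 0.0498
```

Emit:
play_rows(
  plan=[
    [0.03,0,0,0.0015,0,0,0],
    [0.03,0,0,0.003,0,0,0],
    [0.03,0,0,0.003,0,0,0],
  ],
)

```text
time: 8.85
ee_pos: [0.5572, -0.1829, 0.1306]
tcp_rot: [0.001, 0.675, 0.738, 0.0]
wrist_force: [-0.1, 0.1, -1.9]
grip_width: 0.0499
```

Emit:
play_rows(
  plan=[
    [0.03,0,0,0.0015,0,0,0],
    [0.03,0,0,0.003,0,0,0],
    [0.03,0,0,0.003,0,0,0],
  ],
)

```text
time: 9.15
ee_pos: [0.5573, -0.1829, 0.1276]
tcp_rot: [0.001, 0.675, 0.738, 0.0]
wrist_force: [-0.1, 0.2, -3.5]
grip_width: 0.0497
```

Emit:
play_rows(
  plan=[
    [0.03,0,0,0.001,0,0,0],
    [0.03,0,0,0.002,0,0,0],
    [0.03,0,0,0.002,0,0,0],
  ],
)

```text
time: 9.45
ee_pos: [0.5574, -0.183, 0.1271]
tcp_rot: [0.001, 0.674, 0.738, 0.0]
wrist_force: [-4.7, 0.5, 12.5]
grip_width: 0.0502
```

Emit:
play_rows(
  plan=[
    [0.03,0,0,-0.001,0,0,0],
    [0.075,0,0,-0.001,0,0,0],
    [0.075,0,0,-0.001,0,0,0],
    [0.08,0,0,-0.001,0,0,0],
    [0.08,0,0,-0.001,0,0,0],
    [0.08,0,0,-0.03,0,0,0],
    [0.08,0,0,-0.07,0,0,0],
    [0.08,0,0,-0.12,0,0,0],
    [0.08,0,0,-0.16,0,0,0],
    [0.08,0,0,-0.16,0,0,0],
  ],
)

```text
time: 10.45
ee_pos: [0.5598, -0.1837, 0.292]
tcp_rot: [0.006, 0.675, 0.738, 0.002]
wrist_force: [0.2, -0.6, -0.4]
grip_width: 0.0799
```

Run:
```python
from h import *
print(pose().round(4), telemetry.get_state()['wrist_force'])
w=grab('wrist','w5.png'); __import__('pickle').dump(w,open('w5.pkl','wb'))
```

```text
[[-0.09    0.9959  0.0116  0.5598]
 [ 0.9959  0.09   -0.0041 -0.1837]
 [-0.0051  0.0111 -0.9999  0.292 ]
 [ 0.      0.      0.      1.    ]] [ 0.21763914 -0.59686694 -0.3656263 ]
```

View pics/w5.png

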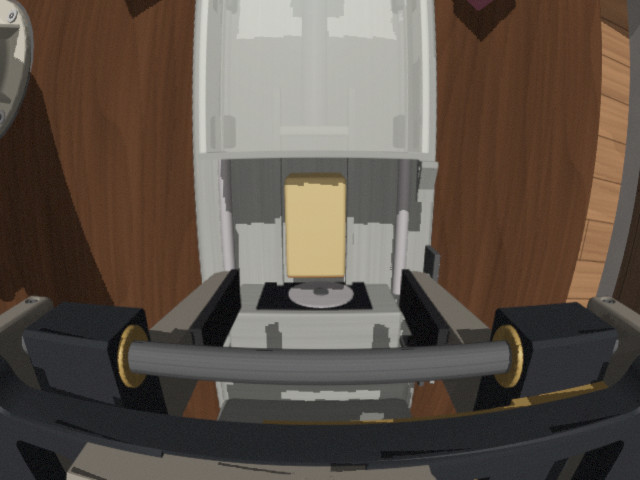

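Run:
```python
from h import *
w=__import__('pickle').load(open('w5.pkl','rb'))
im=cv2.cvtColor(w['image'],cv2.COLOR_RGB2BGR)
cv2.imwrite('pics/w5c.png',cv2.resize(im[110:330,190:450],None,fx=2.7,fy=2.7,interpolation=cv2.INTER_CUBIC))
for n,p,z in [('near end top',(316,178),.14),('head end top',(316,277),.14),('guard edge',(316,155),.167),('L',(285,230),.14),('R',(346,230),.14),('head top edge',(320,312),.157),('blade hub',(320,293),.12)]: print(n,atz(w,p,z).round(4))
# handle approach
P=pose(); e=np.array([.5499,-.1183]); y=np.array([-.0898,.996]); print('handle',e+.142*y)
plan((.5372,.0231,.30),95.15)
plan((.5372,.0231,.30),-84.85)
```

```text
near end top [ 0.5531 -0.1413  0.14  ]
head end top [ 0.5604 -0.2248  0.14  ]
guard edge [ 0.5514 -0.1221  0.167 ]
L [ 0.5314 -0.1861  0.14  ]
R [ 0.5815 -0.1817  0.14  ]
head top edge [ 0.5659 -0.2494  0.157 ]
blade hub [ 0.5661 -0.2477  0.12  ]
handle [0.5371484 0.023132 ]
shift [ 0.2074 -0.0025 -0.012 ] turn [ 0.003   0.0086 -1.5705] dist 0.208 deg 90.0
shift [ 0.2074 -0.0025 -0.012 ] turn [ 0.0086 -0.003   1.571 ] dist 0.208 deg 90.0
```

View pics/w5c.png

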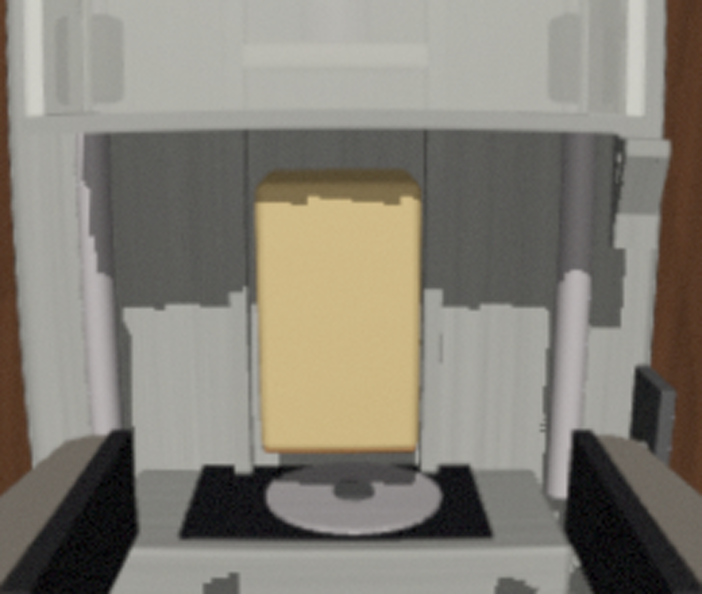

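Emit:
play_rows(
  plan=[
    [0.08,0.02,-0.001,-0.012,0,0.008,-0.15],
    [0.08,0.05,-0.002,-0.012,0,0.008,-0.3],
    [0.08,0.08,-0.003,-0.012,0,0.008,-0.45],
    [0.08,0.11,-0.003,-0.012,0,0.008,-0.6],
    [0.08,0.14,-0.003,-0.012,0,0.008,-0.75],
    [0.08,0.17,-0.003,-0.012,0,0.008,-0.9],
    [0.08,0.2,-0.003,-0.012,0,0.008,-1.05],
    [0.08,0.207,-0.003,-0.012,0,0.008,-1.2],
    [0.08,0.207,-0.003,-0.012,0,0.008,-1.35],
    [0.08,0.207,-0.003,-0.012,0,0.008,-1.5],
  ],
)

```text
time: 11.5
ee_pos: [0.5345, 0.0237, 0.2956]
tcp_rot: [-0.003, -0.013, 1.0, 0.002]
wrist_force: [0.3, -0.9, -0.2]
grip_width: 0.0798
```

Run:
```python
from h import *
plan((.5372,.0231,.30),95.15)
```

```text
shift [-0.0027 -0.0006 -0.0044] turn [ 0.004  -0.0059 -0.0635] dist 0.005 deg 3.7
```

Emit:
play_rows(
  plan=[
    [0.08,-0.003,-0.0005,0,0.004,-0.006,-0.063],
    [0.08,-0.003,-0.0005,0,0.004,-0.006,-0.063],
    [0.08,-0.003,-0.0005,0,0.004,-0.006,-0.063],
  ],
)

```text
time: 11.8
ee_pos: [0.5378, 0.0227, 0.2963]
tcp_rot: [0.0, -0.04, 0.999, 0.0]
wrist_force: [-0.5, 0.8, -1.0]
grip_width: 0.0799
```

Run:
```python
from h import *
w=grab('wrist','w6.png'); P=pose(); print(P.round(4)); __import__('pickle').dump(w,open('w6.pkl','wb'))
for x in [-.04,0,.04]:
  print(proj(w,np.array([.5372,.0231,.212])+x*np.array([.996,.0898,0])).round(1))
plan((.5372,.0231,.218),95.15)
```

```text
[[-9.968e-01 -8.000e-02  1.300e-03  5.379e-01]
 [-8.000e-02  9.968e-01  2.000e-04  2.270e-02]
 [-1.400e-03  1.000e-04 -1.000e+00  2.966e-01]
 [ 0.000e+00  0.000e+00  0.000e+00  1.000e+00]]
[319.4 193.6]
[320.1 255.3]
[320.6 311.4]
shift [0.0008 0.0005 0.0786] turn [ 0.0001  0.0014 -0.0098] dist 0.079 deg 0.6
```

View pics/w6.png

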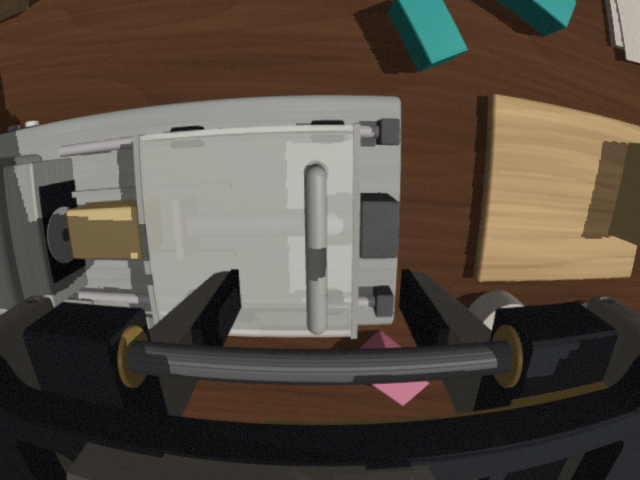

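Emit:
play_rows(
  plan=[
    [0.06,0.001,-0.001,0.03,0,0.001,-0.01],
    [0.06,0.001,-0.001,0.06,0,0.001,-0.01],
    [0.06,0.001,-0.001,0.078,0,0.001,-0.01],
    [0.06,0.001,-0.001,0.078,0,0.001,-0.01],
    [0.06,0.001,-0.001,0.078,0,0.001,-0.01],
  ],
  newtons=40,
)

```text
time: 12.35
ee_pos: [0.5377, 0.0216, 0.2197]
tcp_rot: [0.001, -0.046, 0.999, -0.0]
wrist_force: [0.5, -0.1, 0.5]
grip_width: 0.06
```

Emit:
play_rows(
  plan=[
    [0.025,0,0,0,0,0,0],
    [0.02,0,0,0,0,0,0],
    [0.015,0,0,0,0,0,0],
    [0.005,0,0,0,0,0,0],
    [0.005,0,0,0,0,0,0],
    [0.005,0,0,0,0,0,0],
    [0.005,0,0,0,0,0,0],
    [0.005,0,0,0,0,0,0],
  ],
  newtons=40,
)

```text
time: 13.15
ee_pos: [0.5378, 0.0215, 0.2196]
tcp_rot: [0.001, -0.046, 0.999, -0.0]
wrist_force: [-0.2, -1.8, 2.4]
grip_width: 0.0126
```

Run:
```python
from h import *
print(pose().round(4), telemetry.get_state()['wrist_force'])
```

```text
[[-9.958e-01 -9.200e-02  2.200e-03  5.378e-01]
 [-9.200e-02  9.958e-01 -2.000e-04  2.150e-02]
 [-2.100e-03 -4.000e-04 -1.000e+00  2.196e-01]
 [ 0.000e+00  0.000e+00  0.000e+00  1.000e+00]] [-0.17034572 -1.83367369  2.35661766]
```

Emit:
play_rows(
  plan=[
    [0.005,0,-0.002,0,0,0,0],
    [0.005,0,-0.005,0,0,0,0],
    [0.005,0,-0.009,0,0,0,0],
    [0.005,0,-0.013,0,0,0,0],
    [0.005,0,-0.017,0,0,0,0],
    [0.005,0,-0.021,0,0,0,0],
    [0.005,0,-0.025,0,0,0,0],
    [0.005,0,-0.029,0,0,0,0],
    [0.005,0,-0.033,0,0,0,0],
    [0.005,0,-0.037,0,0,0,0],
  ],
  newtons=40,
)

```text
time: 14.15
ee_pos: [0.5411, -0.0156, 0.2196]
tcp_rot: [0.001, -0.046, 0.999, -0.0]
wrist_force: [-2.0, 2.7, 6.0]
grip_width: 0.0128
```

Emit:
play_rows(
  plan=[
    [0.005,0,-0.004,-0.0005,0,0,0],
    [0.005,0,-0.008,-0.0007,0,0,0],
    [0.005,0,-0.012,-0.0007,0,0,0],
    [0.005,0,-0.016,-0.0007,0,0,0],
    [0.005,0,-0.02,-0.0007,0,0,0],
    [0.005,0,-0.024,-0.0007,0,0,0],
    [0.005,0,-0.028,-0.0007,0,0,0],
    [0.005,0,-0.032,-0.0007,0,0,0],
    [0.005,0,-0.036,-0.0007,0,0,0],
    [0.005,0,-0.04,-0.0007,0,0,0],
  ],
)

```text
time: 15.15
ee_pos: [0.5445, -0.0553, 0.2198]
tcp_rot: [0.001, -0.046, 0.999, 0.0]
wrist_force: [3.9, 3.1, -13.0]
grip_width: 0.0129
```

Emit:
play_rows(
  plan=[
    [0.005,0,-0.003,0.0004,0,0,0],
    [0.005,0,-0.006,0.0004,0,0,0],
    [0.005,0,-0.009,0.0004,0,0,0],
    [0.005,0,-0.012,0.0004,0,0,0],
    [0.005,0,-0.014,0.0004,0,0,0],
    [0.005,0,-0.016,0.0004,0,0,0],
    [0.005,0,-0.018,0.0004,0,0,0],
    [0.005,0,-0.02,0.0004,0,0,0],
    [0.005,0,-0.022,0.0004,0,0,0],
    [0.005,0,-0.024,0.0004,0,0,0],
  ],
)

```text
time: 16.15
ee_pos: [0.5467, -0.0791, 0.2198]
tcp_rot: [0.001, -0.046, 0.999, 0.0]
wrist_force: [-1.4, 2.7, -9.2]
grip_width: 0.0126
```

Run:
```python
from h import *
s=grab('scene','s7.png'); im=cv2.cvtColor(s['image'],cv2.COLOR_RGB2BGR)
cv2.imwrite('pics/s7c.png',cv2.resize(im[120:330,60:320],None,fx=2.8,fy=2.8,interpolation=cv2.INTER_CUBIC))
```

```text
(no output)
```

View pics/s7c.png

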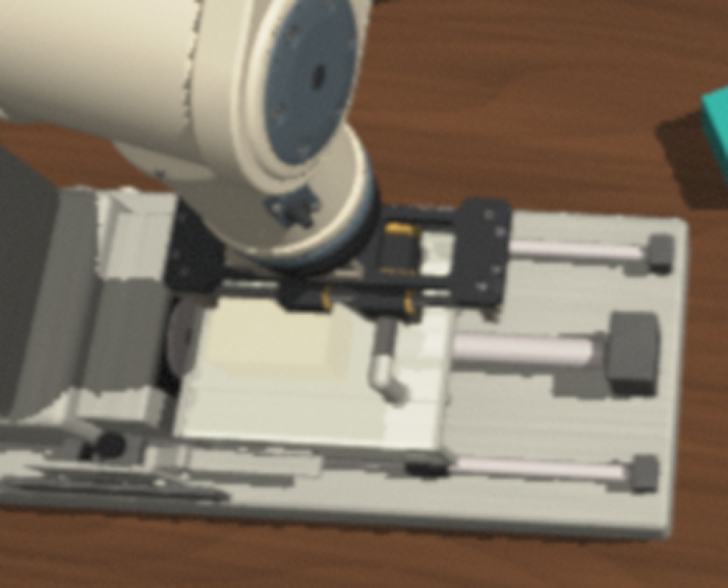

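Emit:
play_rows(
  plan=[
    [0.005,0,-0.0015,0.0003,0,0,0],
    [0.005,0,-0.003,0.0003,0,0,0],
    [0.005,0,-0.0045,0.0003,0,0,0],
    [0.005,0,-0.006,0.0003,0,0,0],
    [0.005,0,-0.0075,0.0003,0,0,0],
    [0.005,0,-0.009,0.0003,0,0,0],
  ],
)

```text
time: 16.8
ee_pos: [0.5476, -0.0881, 0.2197]
tcp_rot: [0.001, -0.046, 0.999, -0.0]
wrist_force: [-4.3, 1.9, -4.3]
grip_width: 0.0129
```

Emit:
play_rows(
  plan=[
    [0.005,0,-0.0015,0,0,0,0],
    [0.005,0,-0.003,0,0,0,0],
    [0.005,0,-0.0045,0,0,0,0],
    [0.005,0,-0.006,0,0,0,0],
  ],
)

```text
time: 17.2
ee_pos: [0.548, -0.0932, 0.2197]
tcp_rot: [0.001, -0.046, 0.999, 0.001]
wrist_force: [-4.8, 7.3, -3.4]
grip_width: 0.0128
```

Emit:
play_rows(
  plan=[
    [0.005,0,-0.0015,0,0,0,0],
    [0.005,0,-0.003,0,0,0,0],
    [0.005,0,-0.0045,0,0,0,0],
  ],
)

```text
time: 17.5
ee_pos: [0.5484, -0.0975, 0.2197]
tcp_rot: [0.001, -0.046, 0.999, 0.001]
wrist_force: [-5.2, 8.3, -3.3]
grip_width: 0.0128
```

Emit:
play_rows(
  plan=[
    [0.005,0,-0.0015,0,0,0,0],
    [0.005,0,-0.003,0,0,0,0],
    [0.005,0,-0.0045,0,0,0,0],
  ],
)

```text
time: 17.8
ee_pos: [0.5488, -0.1018, 0.2197]
tcp_rot: [0.001, -0.046, 0.999, 0.001]
wrist_force: [-4.9, 8.5, -2.0]
grip_width: 0.0127
```

Emit:
play_rows(
  plan=[
    [0.005,0,-0.0015,0,0,0,0],
    [0.005,0,-0.003,0,0,0,0],
    [0.005,0,-0.0045,0,0,0,0],
  ],
)

```text
time: 18.1
ee_pos: [0.5492, -0.1062, 0.2197]
tcp_rot: [0.001, -0.046, 0.999, 0.001]
wrist_force: [-4.2, 9.2, -1.5]
grip_width: 0.0131
```

Emit:
play_rows(
  plan=[
    [0.005,0,-0.0015,0,0,0,0],
    [0.005,0,-0.003,0,0,0,0],
  ],
)

```text
time: 18.3
ee_pos: [0.5495, -0.1098, 0.2197]
tcp_rot: [0.001, -0.046, 0.999, 0.0]
wrist_force: [-4.9, 5.5, -2.4]
grip_width: 0.0126
```

Emit:
play_rows(
  plan=[
    [0.005,0,-0.0015,0,0,0,0],
    [0.005,0,-0.003,0,0,0,0],
  ],
)

```text
time: 18.5
ee_pos: [0.5497, -0.1127, 0.2197]
tcp_rot: [0.001, -0.046, 0.999, 0.001]
wrist_force: [-4.4, 6.4, -3.2]
grip_width: 0.0126
```

Emit:
play_rows(
  plan=[
    [0.005,0,-0.001,0,0,0,0],
    [0.005,0,-0.002,0,0,0,0],
  ],
)

```text
time: 18.7
ee_pos: [0.5499, -0.1142, 0.2197]
tcp_rot: [0.001, -0.046, 0.999, 0.001]
wrist_force: [-5.5, 9.5, -2.0]
grip_width: 0.0133
```

Emit:
play_rows(
  plan=[
    [0.005,0,-0.001,0,0,0,0],
    [0.005,0,-0.002,0,0,0,0],
  ],
)

```text
time: 18.9
ee_pos: [0.55, -0.1157, 0.2197]
tcp_rot: [0.0, -0.046, 0.999, 0.002]
wrist_force: [-5.3, 12.0, -1.8]
grip_width: 0.0127
```

Emit:
play_rows(
  plan=[
    [0.005,0,-0.001,0,0,0,0],
  ],
)

```text
time: 19.0
ee_pos: [0.55, -0.1164, 0.2196]
tcp_rot: [0.0, -0.046, 0.999, 0.002]
wrist_force: [-5.5, 14.0, -1.5]
grip_width: 0.0129
```

Emit:
play_rows(
  plan=[
    [0.005,0,-0.001,0,0,0,0],
  ],
)

```text
time: 19.1
ee_pos: [0.5502, -0.1171, 0.2197]
tcp_rot: [0.0, -0.046, 0.999, 0.002]
wrist_force: [-5.9, 15.4, -1.6]
grip_width: 0.0128
```

Emit:
play_rows(
  plan=[
    [0.005,0,-0.001,0,0,0,0],
  ],
)

```text
time: 19.2
ee_pos: [0.5502, -0.1181, 0.2197]
tcp_rot: [0.0, -0.046, 0.999, 0.002]
wrist_force: [-5.5, 13.8, -1.5]
grip_width: 0.0129
```

```bash
python3 -c "
from h import *
s=telemetry.get_state();print(s['time'],s['ee_pos'],s['wrist_force'])"
```

```text
19.2 [ 0.55023116 -0.11808576  0.21970822] [-5.53375493 13.79244043 -1.54143693]
```

Emit:
play_rows(
  plan=[
    [0.005,0,-0.0007,0,0,0,0],
  ],
)

```text
time: 19.3
ee_pos: [0.5503, -0.1187, 0.2197]
tcp_rot: [0.0, -0.046, 0.999, 0.002]
wrist_force: [-5.2, 15.2, -1.1]
grip_width: 0.0128
```

Emit:
play_rows(
  plan=[
    [0.005,0,-0.0005,0,0,0,0],
  ],
)

```text
time: 19.4
ee_pos: [0.5503, -0.1191, 0.2197]
tcp_rot: [0.0, -0.046, 0.999, 0.002]
wrist_force: [-6.1, 16.0, -0.6]
grip_width: 0.0131
```

Emit:
play_rows(
  plan=[
    [0.005,0,-0.0005,0,0,0,0],
  ],
)

```text
time: 19.5
ee_pos: [0.5503, -0.1194, 0.2197]
tcp_rot: [0.0, -0.046, 0.999, 0.002]
wrist_force: [-6.2, 15.5, -0.9]
grip_width: 0.0127
```

Emit:
play_rows(
  plan=[
    [0.005,0,-0.0004,0,0,0,0],
  ],
)

```text
time: 19.6
ee_pos: [0.5503, -0.1196, 0.2197]
tcp_rot: [0.0, -0.046, 0.999, 0.003]
wrist_force: [-6.3, 18.7, 0.3]
grip_width: 0.0129
```

Emit:
play_rows(
  plan=[
    [0.005,0,-0.0003,0,0,0,0],
  ],
)

```text
time: 19.7
ee_pos: [0.5503, -0.1196, 0.2197]
tcp_rot: [0.0, -0.046, 0.999, 0.003]
wrist_force: [-6.2, 19.3, 0.4]
grip_width: 0.0127
```

Run:
```python
from h import *
s=telemetry.get_state();print(s['time'],s['ee_pos'],s['wrist_force'])
for n in ('scene','top'):
    d=grab(n); im=cv2.cvtColor(d['image'],cv2.COLOR_RGB2BGR)
    c=im[180:330,40:300] if n=='scene' else im[130:290,300:560]
    cv2.imwrite(f'pics/{n}8.png',cv2.resize(c,None,fx=3,fy=3,interpolation=cv2.INTER_CUBIC))
```

```text
19.7 [ 0.55033923 -0.11959224  0.21968192] [-6.19952456 19.30896986  0.39567953]
```

View pics/scene8.png

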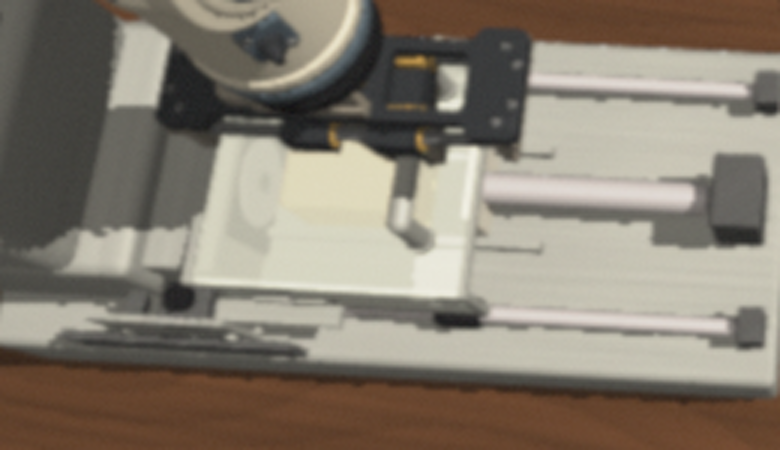

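View pics/top8.png

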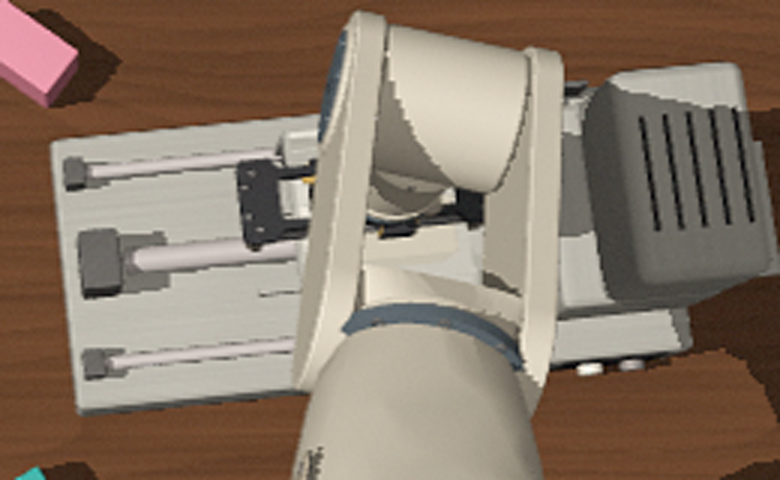

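Emit:
play_rows(
  plan=[
    [0.005,0,0.0007,0,0,0,0],
    [0.005,0,0.0014,0,0,0,0],
    [0.005,0,0.0021,0,0,0,0],
    [0.005,0,0.0025,0,0,0,0],
  ],
)

```text
time: 20.2
ee_pos: [0.5503, -0.1186, 0.2197]
tcp_rot: [0.0, -0.046, 0.999, 0.001]
wrist_force: [-5.6, 9.1, -2.9]
grip_width: 0.0133
```

Emit:
play_rows(
  plan=[
    [0.005,0,0.0005,0,0,0,0],
    [0.005,0,0.001,0,0,0,0],
  ],
)

```text
time: 20.4
ee_pos: [0.5502, -0.1179, 0.2197]
tcp_rot: [0.001, -0.046, 0.999, 0.001]
wrist_force: [-6.5, 8.2, -3.1]
grip_width: 0.0129
```

Emit:
play_rows(
  plan=[
    [0.005,0,0.0005,0,0,0,0],
    [0.005,0,0.001,0,0,0,0],
  ],
)

```text
time: 20.6
ee_pos: [0.5502, -0.1177, 0.2197]
tcp_rot: [0.001, -0.046, 0.999, 0.0]
wrist_force: [-5.8, 2.7, -3.0]
grip_width: 0.0128
```

Emit:
play_rows(
  plan=[
    [0.005,0,0.0005,0,0,0,0],
    [0.005,0,0.0005,0,0,0,0],
  ],
)

```text
time: 20.8
ee_pos: [0.5502, -0.1176, 0.2197]
tcp_rot: [0.001, -0.046, 0.999, 0.0]
wrist_force: [-6.3, 3.5, -2.6]
grip_width: 0.0128
```

Emit:
play_rows(
  plan=[
    [0.05,0,0,0,0,0,0],
    [0.05,0,0,0,0,0,0],
    [0.05,0,0,0,0,0,0],
    [0.05,0,0,0,0,0,0],
    [0.05,0,0,-0.03,0,0,0],
    [0.05,0,0,-0.07,0,0,0],
    [0.05,0,0,-0.11,0,0,0],
    [0.05,0,0,-0.14,0,0,0],
    [0.05,0,0,-0.15,0,0,0],
    [0.05,0,0,-0.15,0,0,0],
  ],
)

```text
time: 21.8
ee_pos: [0.5509, -0.1179, 0.3708]
tcp_rot: [0.002, -0.046, 0.999, -0.0]
wrist_force: [-0.2, -0.4, -0.0]
grip_width: 0.05
```

Run:
```python
from h import *
print(pose().round(4), telemetry.get_state()['wrist_force'])
w=grab('wrist','w9.png'); __import__('pickle').dump(w,open('w9.pkl','wb'))
```

```text
[[-9.958e-01 -9.190e-02  4.900e-03  5.509e-01]
 [-9.200e-02  9.958e-01 -7.000e-04 -1.179e-01]
 [-4.800e-03 -1.100e-03 -1.000e+00  3.708e-01]
 [ 0.000e+00  0.000e+00  0.000e+00  1.000e+00]] [-0.24307672 -0.42329343 -0.04408486]
```

View pics/w9.png

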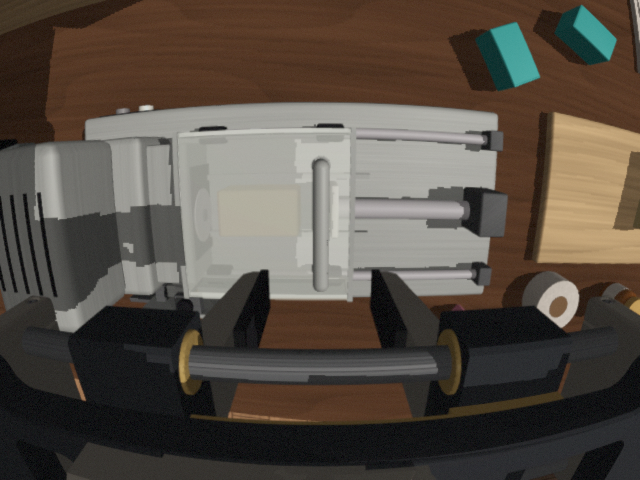

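Run:
```python
from h import *
w=__import__('pickle').load(open('w9.pkl','rb'));P=pose()
im=cv2.cvtColor(w['image'],cv2.COLOR_RGB2BGR)
cv2.imwrite('pics/w9c.png',cv2.resize(im[110:330,100:380],None,fx=2.7,fy=2.7,interpolation=cv2.INTER_CUBIC))
for r in (200,220,240): print(atz(w,(321,r),.212).round(4), proj(w,np.array([.5502,-.1176,.212])).round(1))
w6=__import__('pickle').load(open('w6.pkl','rb')); print(atz(w6,(316,230),.212).round(4))
for row in (200,225,240): print(w['image'][row,308:336].mean(1).round().astype(int))
for n in ('scene','top'):
    d=grab(n); im=cv2.cvtColor(d['image'],cv2.COLOR_RGB2BGR); cv2.imwrite(f'pics/{n}9.png',im)
```

```text
[ 0.5257 -0.119   0.212 ] [319.9 228.9]
[ 0.5425 -0.1174  0.212 ] [319.9 228.9]
[ 0.5597 -0.1158  0.212 ] [319.9 228.9]
[0.5207 0.0192 0.212 ]
[169 170 166 154 121  80  84  99 112 127 135 142 152 159 168 175 174 169
 162 155 149 150 164 173 176 193 199 201]
[168 167 166 153 118  79  84  98 113 127 133 142 150 157 165 171 171 166
 162 155 150 157 163 171 176 191 199 200]
[187 186 186 185 156  91  84 100 114 127 136 144 149 158 164 169 169 163
 149 124 146 166 185 187 187 187 188 188]
```

View pics/w9c.png

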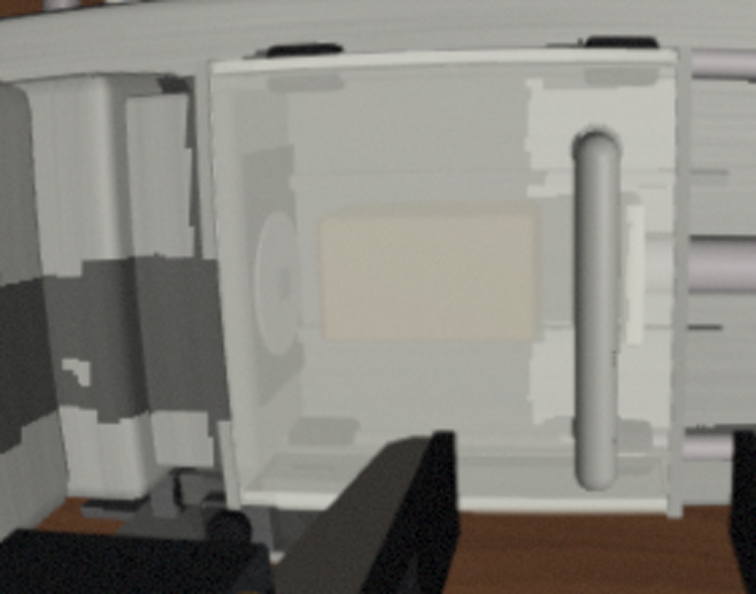

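View pics/scene9.png

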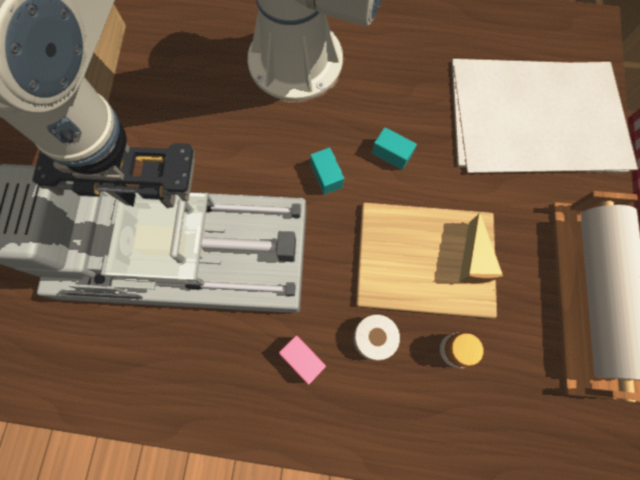

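The handle stands at y ≈ -0.117 after release, where I let go of it. Unlatched, the buffer would have pushed it back 4–5 mm. The cheese is in the channel and the other things haven't moved, so I'm handing in.

```bash
python3 -c "
from cell import ticket,telemetry
print(telemetry.get_state()['time'],ticket.hand_in())"
```

```text
the job is handed in; nothing more can be done
21.95 None
```

The slicer is loaded and the guard is shut. I handed the job in at 21.95 s, with the gripper open and clear above the slicer.

**Cheese:** I moved the yellow bar from the board to the channel and set it down flat until I felt the bed, with about 12 N of contact force. The wrist picture showed it between the fences, with about 20 mm free to the guard's edge and 25 mm to the head's face.

**Guard:** I slid it in slowly, at 10–15 mm/s for the last stretch. The force rose to about 9 N as the bolt lifted, then fell to 6 N. It climbed to about 16 N on the buffer and dipped by about 2 N at the click. I pushed on to the stop at about 20 N and never went over 28 N in any reading.

**Last checks:**
- **Holding:** Easing back before I let go, the push fell from 19 N to about 3 N and the guard came to rest about 2 mm back from the stop, so the bolt was holding it. After release the handle measured within about 1 mm of that place; unlatched, it should have moved back 4–5 mm.
- **Not seen directly:** I could not see the bolt's position or hear the click. That it latched is inferred from the forces and the handle position.
- **Disagreements:** The first two-camera heights from the networks' points were up to about 40 mm off, so I used hand-picked corners and the wrist camera instead. The wrist camera and the other measurements disagreed on the pusher and head positions by 5–10 mm along the channel, which was within the free space.
- **Other things:** The last scene picture showed the wedge, jar, label roll and coloured blocks in their original places.

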